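# Take down a tile-gluing stack

## Robot

A 6-joint arm with a two-finger parallel gripper is mounted at the origin on a cart in front of the work surface, level with it; the furniture and walls round the work are solid. World frame = base frame: x ahead of the robot, y to its left, z up, the work surface at z = 0. Lengths are in m, angles in rad, forces in N, time in s.
With the tool pointing down it reaches from about 0.325 to 0.775 m from the base axis. Payload 5.5 kg.
Tool frame: the origin (TCP) lies between the finger pads; the fingertips stand 8 mm ahead of it and the grasp point (between the pads) lies 11 mm behind it (tcp_to_tips is the distance from the TCP to the fingertips, in m); z points along the fingers, y is the line along which they close (so a half turn about z gives the same grasp; the last joint's range is limited). The gripper opens to 88 mm and grips with 3 to 60 N. Pads are 20 mm wide; open, the fingers measure 115 mm over their backs; the gripper's body (75 mm by 178 mm) begins 61 mm behind the grasp point.
Start: joints at [-1.376, 0.091, 1.231, -0, 1.82, -0.057], TCP at [0.149, -0.581, 0.231] pointing down, gripper open.
Joint ranges: [-2.87, 2.87], [-0.86, 2.18], [0.17, 2.46], [-1.51, 4.65], [0.06, 2.69], [-2.65, 2.65]. Speed limits (rad/s): [2.57, 2.57, 3.01, 3.14, 3.14, 3.14].

## Interface

Orientations are given as a unit quaternion [w, x, y, z].
In Python, from bench import * gives the robot as it stands. Calls block until the motion is done:
- move_to(position, orientation): joint-space move of the TCP to a pose.
- move_l(position, speed=0.15, orientation=None): straight line of the TCP; orientation=None keeps the orientation; speed is the mean speed in m/s.
- movej(angles): joint-space move.
- gripper_open() and close(): open the fingers fully, or close them until they stop; the grip force is fixed at half the most.
- hold(seconds).
- inverse_kinematics(position, orientation): joint angles nearest the present ones, or None.
- state(): the state.
- get_image(name): name is "scene" or "top" or "wrist"; returns a dict with "frame" (384x512x3 uint8, blue, green, red), "depth" (384x512 float32, m along the optical axis (not along the pixel's ray), 0 where there is no reading), "camera_matrix" (3x3 intrinsics, pixels), "view" (4x4, takes a point from world to camera coordinates). Camera axes: x right, y up, looking along -z (the intrinsics and any distortion apply to the point x, -y, -z); pixel columns grow to the right and rows downward; lengths in m; the calibration is good to about 2 mm. A picture is of the moment at which its call begins.
A pose or a line that the arm cannot do raises IKError and nothing moves.
- job_done(): hands the job in; it is judged then, once.
The state is a dict: "time": time; "joint_pos": joint angles; "dq": joint speeds; "joint_torque": joint torques, N m; "ee_pos": TCP position; "ee_rot": TCP orientation; "ft_force": force on the tool from outside, world axes, zero at the start; "moment": the same for the moment, N m; "finger_gap": finger opening in m; "finger_force": force on a finger pad.
Only numpy, scipy, OpenCV 4.12 (cv2) and the standard library are available. Lean on these libraries where they do the work, as an engineer would, in place of code of your own. Each camera call takes 0.05 s, during which the arm holds its last target. There are 200 camera calls.

## Task

The glue has set: take the pressing stack apart from the top down, one piece at a time, putting each where it goes before you take the next. Stand the red weight in the round recess of its wooden block, lay the plywood pressing board flat inside the grey tray, the white tile flat down in the recess of the dark wooden frame ready for grouting, and the blue mosaic trivet lengthways and centred on the slats of the drying rack, between its end stops. Keep both tiles level all the way, and do not push aside or knock over the glue bottle and the glass jar that stand next to the work.

Things in the scene. Friction and masses are not known exactly. Their poses are not given: they have to be found in the camera images.
- red_weight: red press weight with a round grip knob, on top of the stack at the start. 60 mm high: body 40 mm in diameter up to 32 mm height, neck 18 mm in diameter, then the knob, 28 mm in diameter, from 43 to 60 mm height. About 0.45 kg. Origin: centre of the underside, z up its axis. Take it by the knob.
- pressing_board: light plywood pressing board with dark ply lines in its edges, 72 x 44 x 14 mm (x, y, z), second in the stack, under the red weight. Origin: centre of the underside. Pinch it across the 44 mm (its y).
- white_tile: plain white glazed tile with a cork back, 92 x 54 x 12 mm (x, y, z), third in the stack, under the pressing board. Origin: centre of the underside. Pinch it by the edges across the 54 mm (its y); it is 12 mm thick and lies on the blue trivet.
- blue_trivet: blue mosaic trivet (15 small blue tiles with pale joints on a cork back), 120 x 66 x 12 mm (x, y, z), lowest in the stack, directly on the table. Origin: centre of the underside. Pinch it by the edges across the 66 mm (its y). The stack's pieces lie roughly centred on one another and parallel.
- weight_block: fixed pale wooden block 84 x 84 x 18 mm with one round recess, 54 mm in diameter and 10 mm deep with a dark floor: the place of the red weight. Origin: centre of the underside on the table, on the recess's axis; the recess's floor is 8 mm above it.
- board_tray: fixed shallow grey plastic tray 96 x 68 mm: the place of the pressing board. Inside 88 x 60 mm (x, y); floor 3 mm and lip 7.5 mm above its origin, the centre of the underside on the table.
- wood_frame: fixed dark wooden frame 122 x 84 mm with a plain plywood floor: the place of the white tile. Recess 102 x 64 mm (x, y), so that a joint of about 5 mm stays all round the tile; floor 5 mm and rim 8.5 mm above its origin, the centre of the underside on the table.
- drying_rack: fixed wooden drying rack 160 x 76 mm (x, y): five pale slats across two runners and a raised stop at each end; the place of the blue trivet, whose long side goes along the rack's x. Slat tops 16 mm, tops of the stops 22 mm above the origin, which is the centre of the underside on the table; 144 mm between the stops, nothing along the long sides.
- glue_bottle: bystander: white glue bottle with a red nozzle, 53 mm in diameter, 151 mm high, standing loose near the work, in front of the rail cutter (a like one stands farther back). Origin: centre of the underside.
- grit_jar: bystander: open glass jar of coloured chips, 63 mm in diameter, 76 mm high, standing loose to the left of the work (a like one stands at the far right). Origin: centre of the underside.
Things that resemble listed ones, but are neither listed nor needed, are in the scene too. Leave any green or pink look-alike of the pressing_board alone.

How it is judged:
By the outcome, as a careful person would: the job done as asked, in the order asked, and still so for the second after the job is handed in, with the robot touching nothing.
It also fails if it takes over 128 s, if anything falls off the work surface, if the arm or the gripper's body presses on something with over 40 N, if the wrist force passes 120 N, or if a joint passes its speed limit or range.

## Working session

There is one attempt and no reset: what is moved stays moved. The work goes in short steps, each a Python script; the robot and the scene stay as the last script left them, time stands still between calls to the robot, and variables do not carry over. Pictures are saved under pics/ and viewed, at most 14 in all, crops included, and the job is handed in when it is done.

```bash
ls; mkdir -p pics
python3 - <<'E'
from bench import *
import cv2,numpy as np
for n in("scene","top"):
    i=get_image(n);cv2.imwrite(f"pics/{n}0.png",i["frame"]);np.savez(f"{n}0.npz",**i)
    print(n,i["camera_matrix"].round(1).tolist(),i["view"].round(3).tolist(),[k for k in i],(i["depth"]>0).mean())
s=state();print(s["time"],s["ee_pos"],s["ee_rot"],s["finger_gap"])
E
```

```text
pics
scene [[374.5, 0.0, 253.6], [0.0, 374.5, 192.5], [0.0, 0.0, 1.0]] [[0.831, -0.556, 0.012, -0.468], [0.365, 0.562, 0.742, -0.212], [-0.42, -0.612, 0.67, -1.275], [0.0, 0.0, 0.0, 1.0]] ['frame', 'depth', 'camera_matrix', 'view'] 0.9853159586588541
top [[414.2, 0.0, 255.6], [0.0, 414.2, 194.7], [0.0, 0.0, 1.0]] [[0.004, -1.0, -0.011, -0.018], [0.999, 0.004, 0.034, -0.515], [-0.034, -0.011, 0.999, -1.543], [0.0, 0.0, 0.0, 1.0]] ['frame', 'depth', 'camera_matrix', 'view'] 0.9960276285807291
0.1 [ 0.14943519 -0.58084406  0.22963325] [-8.53168015e-04  9.92081534e-01  1.25592588e-01 -6.11868248e-05] 0.08787194479284549
```

View pics/top0.png

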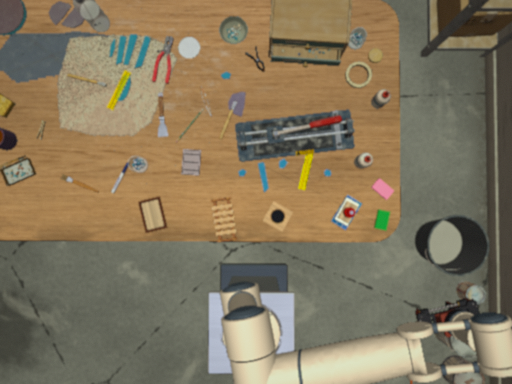

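View pics/scene0.png

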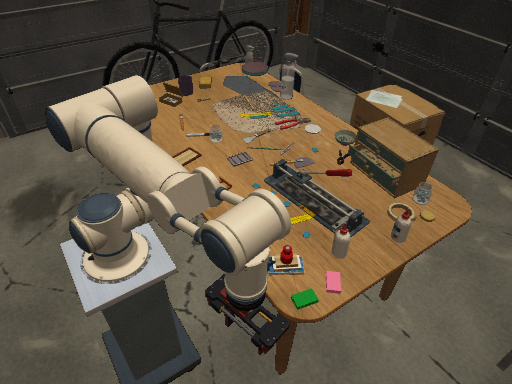

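The top view shows the stack at about (347,211), weight block (278,215), rack (223,217), and dark frame (152,214). The tray may be (191,162). The scene view shows red weight on the stack at (287,255), with the bottle at (341,243). I'll enlarge part of the top view.

```bash
cat > h.py <<'E'
import cv2,numpy as np
def cast(im,uv,z):
    """pixel(s) -> world point(s) on plane z"""
    uv=np.atleast_2d(np.float64(uv));K=im["camera_matrix"];V=im["view"];R,t=V[:3,:3],V[:3,3]
    d=np.c_[(uv[:,0]-K[0,2])/K[0,0],-(uv[:,1]-K[1,2])/K[1,1],-np.ones(len(uv))]@R
    c=-R.T@t
    return c+d*((z-c[2])/d[:,2])[:,None]
def cloud(im):
    """world point of every pixel, from depth"""
    K=im["camera_matrix"];V=im["view"];v,u=np.mgrid[:384,:512];D=im["depth"]
    p=np.stack([(u-K[0,2])/K[0,0]*D,-(v-K[1,2])/K[1,1]*D,-D],-1)
    return (p-V[:3,3])@V[:3,:3]
E
python3 - <<'E'
from h import *
im=np.load("top0.npz");f=im["frame"]
cv2.imwrite("pics/c1.png",cv2.resize(f[130:245,110:400],(800,317),interpolation=cv2.INTER_CUBIC))
P=cloud(im)
for n,u,v in[("stack",347,211),("block",278,215),("rack",223,217),("frame",152,214),("tray?",191,162),("bottle",365,160),("jar",138,164),("f2",18,170),("table",250,190),("table",300,190)]:
    print(n,cast(im,(u,v),0)[0].round(3),P[v,u].round(3))
E
```

```text
stack [ 0.455 -0.359  0.   ] [ 0.456 -0.341  0.086]
block [ 0.439 -0.101  0.   ] [ 0.439 -0.101  0.004]
rack [0.431 0.106 0.   ] [ 0.43   0.107 -0.006]
frame [0.441 0.374 0.   ] [0.441 0.374 0.002]
tray? [0.638 0.229 0.   ] [ 0.638  0.229 -0.001]
bottle [ 0.647 -0.428  0.   ] [ 0.634 -0.398  0.117]
jar [0.63 0.43 0.  ] [0.626 0.418 0.038]
f2 [0.605 0.887 0.   ] [0.605 0.885 0.002]
table [0.533 0.005 0.   ] [ 0.533  0.005 -0.   ]
table [ 0.533 -0.183  0.   ] [ 0.533 -0.183 -0.   ]
```

View pics/c1.png

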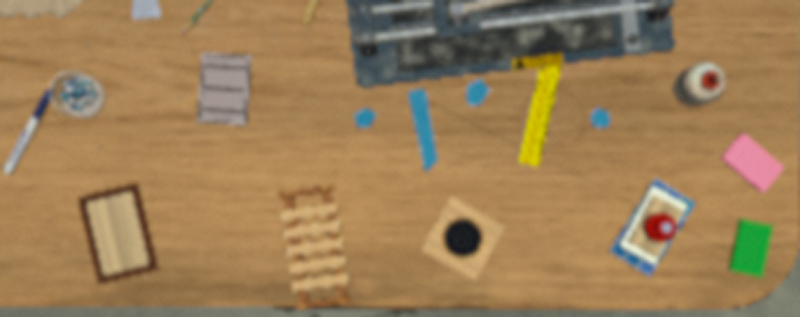

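Grey tray at crop (224,88), with the frame, rack, block and stack all visible. Next I'll look closer with the wrist camera, from above each target.

```bash
cat >> h.py <<'E'
def down(a): return [0,float(np.cos(a/2)),float(np.sin(a/2)),0]
E
python3 - <<'E'
from bench import *
from h import *
for n,x,y,a in[("stack",.45,-.345,-.5),("block",.439,-.101,-.5),("rack",.431,.106,0.1),("frame",.441,.374,.2),("tray",.638,.229,0)]:
    q=inverse_kinematics([x-.05,y,.30],down(a));print(n,q)
    if q is None: continue
    move_to([x-.05,y,.30],down(a));hold(.2)
    i=get_image("wrist");np.savez(f"w_{n}.npz",**i);cv2.imwrite(f"pics/w_{n}.png",i["frame"])
    V=i["view"];print((-V[:3,:3].T@V[:3,3]).round(3),V[2,:3].round(2),state()["time"],state()["ee_pos"].round(3))
ims=[cv2.resize(cv2.imread(f"pics/w_{n}.png"),(400,300)) for n in("stack","block","rack","frame")]
cv2.imwrite("pics/m1.png",np.vstack([np.hstack(ims[:2]),np.hstack(ims[2:])]))
E
```

```text
stack [-7.76116997e-01 -7.63192609e-02  1.27529985e+00 -4.44089210e-16
  1.94261206e+00  1.29467933e+00]
[ 0.472 -0.385  0.454] [ 0.26 -0.14  0.95] 1.6667 [ 0.4   -0.346  0.3  ]
block [-3.38730738e-01 -4.09159144e-01  1.55441146e+00 -4.44089210e-16
  1.99634033e+00  1.73206559e+00]
[ 0.461 -0.141  0.454] [ 0.26 -0.14  0.95] 2.8833 [ 0.389 -0.102  0.3  ]
rack [ 1.85273129e-01 -4.26128866e-01  1.56670431e+00 -4.44089210e-16
  2.00101721e+00  1.65606946e+00]
[0.463 0.114 0.454] [0.3  0.03 0.95] 3.975 [0.381 0.105 0.3  ]
frame [ 7.00299747e-01 -4.21304687e-02  1.24246806e+00 -4.44089210e-16
  1.94125507e+00  2.07109607e+00]
[0.472 0.39  0.455] [0.29 0.06 0.95] 5.2667 [0.392 0.373 0.301]
tray [ 3.17476410e-01  2.05332060e-01  9.81496493e-01 -4.44089210e-16
  1.95476410e+00  1.88827274e+00]
[0.669 0.231 0.455] [0.3  0.   0.95] 6.4833 [0.587 0.23  0.301]
```

View pics/m1.png

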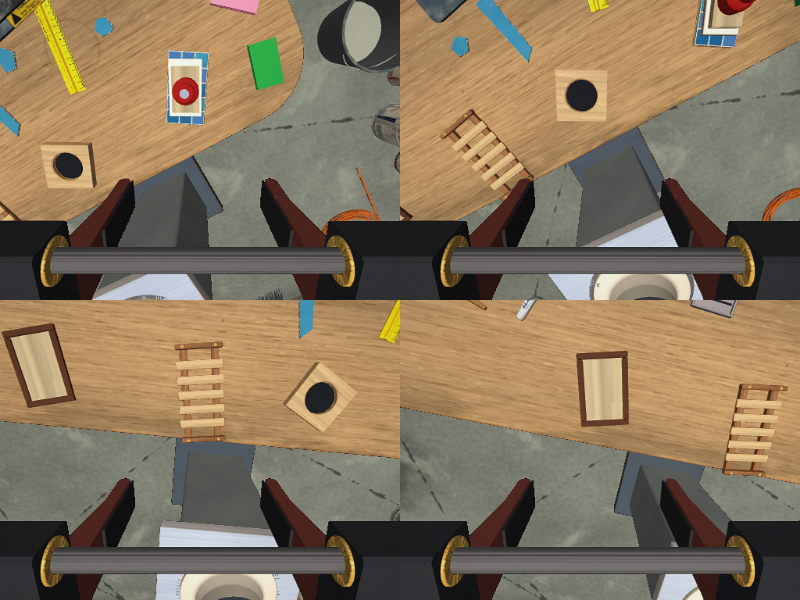

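Wrist views show (in mosaic pixels): the stack at (186,90), block hole at (582,95), rack at (200,391), and frame at (603,389). I'll measure them with masks cast onto the known height planes.

```bash
cat >> h.py <<'E'
def rect(im,mask,z,seed=None,kopen=0):
    """largest (or nearest seed) blob -> world min-area rect: centre, long, short, yaw of long side"""
    m=mask.astype(np.uint8)
    if kopen: m=cv2.morphologyEx(m,cv2.MORPH_CLOSE,np.ones((kopen,kopen)))
    cs,_=cv2.findContours(m,cv2.RETR_EXTERNAL,cv2.CHAIN_APPROX_NONE)
    if seed is not None: cs=[c for c in cs if cv2.pointPolygonTest(c,tuple(map(float,seed)),True)>-15 and len(c)>40]
    c=max(cs,key=cv2.contourArea)[:,0]
    p=cast(im,c,z)[:,:2]
    (cx,cy),(w,h),a=cv2.minAreaRect((p*1000).astype(np.float32));a=np.radians(a)
    if w<h: w,h,a=h,w,a+np.pi/2
    a=(a+np.pi/2)%np.pi-np.pi/2
    return np.round([cx/1000,cy/1000,w,h,a],4)
E
python3 - <<'E'
from h import *
L=lambda n:dict(np.load(f"w_{n}.npz"))
cv=lambda i:cv2.cvtColor(i["frame"],cv2.COLOR_BGR2HSV).astype(int)
out=[]
for n,s,zt,lo in[("block",(233,122),.018,.010),("rack",(256,500-384),.022,.010),("frame",(260,114),.0085,.004),("tray",(256,128),.0075,.003)]:
    i=L(n);P=cloud(i);Z=P[...,2]
    m=(Z>lo)&(Z<.04)
    if n=="rack":print("rack z",np.percentile(Z[60:180,230:285],[5,25,50,75,95]).round(4))
    try: print(n,rect(i,m,zt,s,5))
    except Exception as e: print(n,e)
    out.append(np.uint8(m)*255)
    print("table noise",np.nanstd(Z[5:30,150:200]),np.median(Z[5:30,150:200]))
i=L("block");h=cv(i);d=(h[...,2]<60);d[:90]=0;d[160:]=0;d[:,:200]=0;d[:,270:]=0;print("hole",rect(i,d,.008))
i=L("frame");h=cv(i);print("frame px",h[64,232:300:6].tolist())
d=(h[...,2]<105);d[:50]=0;d[180:]=0;d[:,:215]=0;d[:,300:]=0
print("frame dark",rect(i,d,.0085)); out.append(np.uint8(d)*255)
t=L("tray")
cv2.imwrite("pics/m2.png",np.hstack([t["frame"],*[cv2.cvtColor(x,8) for x in out[1:2]]])[:, :800])
s=L("stack");cv2.imwrite("pics/m3.png",np.hstack([cv2.resize(s["frame"][50:170,190:300],(367,400)),cv2.resize(t["frame"][:250,150:380],(368,400))]))
E
```

```text
block [ 0.4366 -0.0969 84.0793 82.9155  1.0683]
table noise 0.031362314801871356 0.00041936834894402465
rack z [-0.0005  0.001   0.0147  0.0164  0.0203]
rack [4.231000e-01 1.036000e-01 1.593981e+02 7.492080e+01 1.562000e-01]
table noise 0.025656816233869714 0.0003005690546011889
frame [  0.4408   0.3732 121.5167  83.6291   0.2485]
table noise 0.0289534469153 0.0006486916520940043
tray [ 6.39000e-01  2.29700e-01  9.57031e+01  6.77803e+01 -6.22000e-02]
table noise 0.022239487627422123 0.001686408213428941
hole [ 0.4366 -0.0966 50.8755 50.5687 -0.5038]
frame px [[16, 122, 173], [16, 121, 194], [16, 121, 187], [16, 118, 197], [16, 120, 187], [16, 125, 186], [16, 117, 203], [16, 115, 211], [16, 114, 205], [17, 120, 196], [16, 117, 187], [16, 128, 171]]
frame dark [  0.4405   0.3729 121.2806  83.2808   0.248 ]
```

View pics/m3.png

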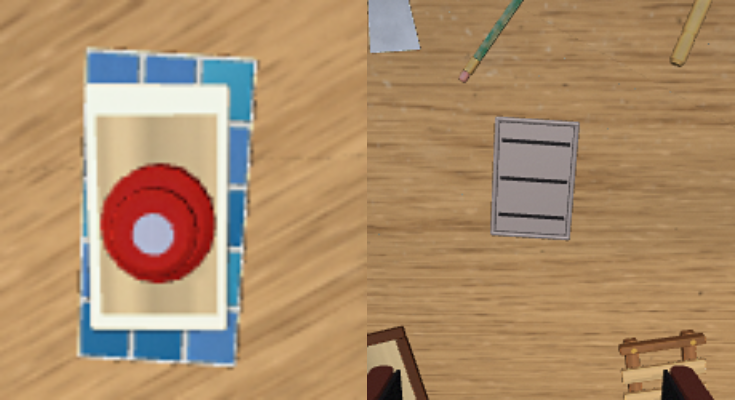

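All fixtures match their known sizes to within about 1 mm. Measuring the stack from the same wrist image.

```bash
cat >> h.py <<'E'
FIX=dict(block=(.4366,-.0968,0),tray=(.639,.2297,-.062),frame=(.4407,.373,.248),rack=(.4231,.1036,.156))
def masks(im):
    """red / any stack piece (by depth height) masks"""
    h=cv2.cvtColor(im["frame"],cv2.COLOR_BGR2HSV).astype(int);H,S,V=h[...,0],h[...,1],h[...,2]
    red=((H<8)|(H>172))&(S>130)&(V>60)
    return red,H,S,V
E
python3 - <<'E'
from h import *
i=dict(np.load("w_stack.npz"));red,H,S,V=masks(i);P=cloud(i);Z=P[...,2]
roi=np.zeros_like(red);roi[55:170,190:300]=1
print("red@.070",rect(i,red&roi,.070))
for n,lo,z in[("trivet",.006,.012),("tile",.018,.024),("board",.031,.038)]:print(n,rect(i,roi&(Z>lo),z))
for n,lo,hi in[("board top",.033,.043),("weight body",.066,.074),("knob",.085,.105)]:
    m=roi&(Z>lo)&(Z<hi);p=P[m];print(n,m.sum(),p.mean(0).round(4),(p[:,:2].max(0)+p[:,:2].min(0))/2,np.ptp(p,0))
E
```

```text
red@.070 [ 0.4529 -0.3537 38.9431 37.569  -0.5013]
trivet [  0.4515  -0.3535 119.3385  65.5172  -0.5618]
tile [ 0.455  -0.3526 90.2252 54.4691 -0.5017]
board [ 0.4541 -0.3522 70.7714 44.147  -0.5018]
board top 1162 [ 0.4573 -0.3545  0.0383] [ 0.45371739 -0.35270254] [0.08310973 0.07149084 0.00736477]
weight body 374 [ 0.4545 -0.357   0.0689] [ 0.45215827 -0.35346978] [0.03849195 0.03846099 0.0066148 ]
knob 546 [ 0.4524 -0.354   0.0976] [ 0.45219139 -0.35352198] [0.02705833 0.0273065  0.01513581]
```

```bash
cat >> h.py <<'E'
TR=.22
def pick_place(src,dst,a0,a1,zp,zq,v=.25):
    """grasp at src xy with TCP height zp, yaw a0; release at dst xy with TCP height zq, yaw a1"""
    from bench import *
    up=lambda p,z:[float(p[0]),float(p[1]),z]
    move_to(up(src,TR),down(a0)); move_l(up(src,zp+.03),.2); move_l(up(src,zp),.04); hold(.2)
    s=state();print("at",s["ee_pos"].round(4),"cmd",np.round(up(src,zp),4))
    close();hold(.3);s=state();print("gap",s["finger_gap"],s["finger_force"])
    move_l(up(src,zp+.02),.05); move_l(up(src,TR),.15)
    s=state();print("lifted gap",s["finger_gap"],s["ft_force"].round(1))
    if s["finger_gap"]<.02: print("LOST");return
    move_l(up(dst,TR),v,down(a1)); move_l(up(dst,zq+.02),.12); move_l(up(dst,zq),.03); hold(.3)
    s=state();print("place",s["ee_pos"].round(4),s["ft_force"].round(1))
    gripper_open();hold(.3);move_l(up(dst,zq+.03),.06);move_l(up(dst,TR),.2);print("t",state()["time"])
def shot(n,x,y,a):
    from bench import *
    move_to([x-.05,y,.30],down(a));hold(.3)
    i=get_image("wrist");np.savez(f"w_{n}.npz",**i);cv2.imwrite(f"pics/w_{n}.png",i["frame"]);return i
E
python3 - <<'E'
from bench import *
from h import *
s=(.4522,-.3535)
pick_place(s,FIX["block"],-.5,-.5,.081,.0515)
i=shot("block2",.4366,-.0968,-.5)
P=cloud(i);Z=P[...,2];roi=np.zeros(Z.shape,bool);roi[80:190,180:300]=1
for lo,hi in[(.06,.075),(.034,.045)]:
    p=P[roi&(Z>lo)&(Z<hi)];print(len(p),p.mean(0).round(4),((p.max(0)+p.min(0))/2).round(4),np.ptp(p,0).round(3))
i=shot("stack2",.4535,-.353,-.5)
P=cloud(i);Z=P[...,2];roi=np.zeros(Z.shape,bool);roi[40:180,170:320]=1
for n,lo,z in[("trivet",.006,.012),("tile",.018,.024),("board",.031,.038)]:print(n,rect(i,roi&(Z>lo),z))
cv2.imwrite("pics/m4.png",np.hstack([cv2.imread(f"pics/w_{n}.png")[30:230,130:350] for n in("block2","stack2")]))
E
```

```text
Traceback (most recent call last):
  File "h.py", line 35
    from bench import *
                      ^
SyntaxError: import * only allowed at module level
```

```bash
sed -i '/^    from bench import \*/d' h.py; sed -i '1i from bench import *' h.py
cat > s1.py <<'E'
from bench import *
from h import *
s=(.4522,-.3535)
pick_place(s,FIX["block"],-.5,-.5,.081,.0515)
i=shot("block2",.4366,-.0968,-.5)
P=cloud(i);Z=P[...,2];roi=np.zeros(Z.shape,bool);roi[80:190,180:300]=1
for lo,hi in[(.06,.075),(.034,.045)]:
    p=P[roi&(Z>lo)&(Z<hi)];print(len(p),p.mean(0).round(4),((p.max(0)+p.min(0))/2).round(4),np.ptp(p,axis=0).round(3))
i=shot("stack2",.4535,-.353,-.5)
P=cloud(i);Z=P[...,2];roi=np.zeros(Z.shape,bool);roi[40:180,170:320]=1
for n,lo,z in[("trivet",.006,.012),("tile",.018,.024),("board",.031,.038)]:print(n,rect(i,roi&(Z>lo),z))
cv2.imwrite("pics/m4.png",np.hstack([cv2.imread(f"pics/w_{n}.png")[30:230,130:350] for n in("block2","stack2")]))
E
python3 s1.py
```

```text
at [ 0.4524 -0.3536  0.0814] cmd [ 0.4522 -0.3535  0.081 ]
gap 0.026298397507455357 29.999942081049085
lifted gap 0.02659966965141358 [-0.7 -0.1 -4.4]
place [ 0.4366 -0.0968  0.0515] [ 0.2  1.1 -3.8]
t 19.7083
456 [ 0.4371 -0.0971  0.0678] [ 0.4368 -0.0967  0.0654] [0.027 0.027 0.01 ]
341 [ 0.439  -0.1003  0.0387] [ 0.4368 -0.0965  0.0385] [0.039 0.039 0.009]
trivet [  0.4517  -0.354  118.49    66.0478  -0.5617]
tile [ 0.4548 -0.3525 91.4055 53.7768 -0.4991]
board [ 0.4536 -0.352  70.6052 43.3171 -0.5004]
```

View pics/m4.png

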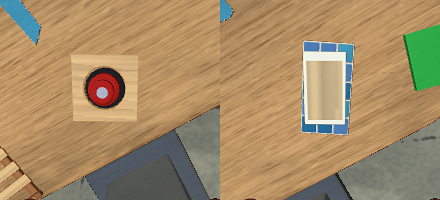

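The weight stands in its recess (top at 0.068 m) and the board is unobscured. Next, the board.

Run:
```python
from h import *
pick_place((.4537,-.352),FIX["tray"],-.50,-.062,.038,.0174)
i=shot("tray2",.639,.2297,0)
P=cloud(i);Z=P[...,2];roi=np.zeros(Z.shape,bool);roi[50:200,190:330]=1
print("board",rect(i,roi&(Z>.0125),.017)); p=Z[roi&(Z>.0125)];print(np.percentile(p,[10,50,90]))
i=shot("stack3",.4535,-.353,-.5)
P=cloud(i);Z=P[...,2];roi=np.zeros(Z.shape,bool);roi[40:180,170:320]=1
for n,lo,z in[("trivet",.006,.012),("tile",.018,.024)]:print(n,rect(i,roi&(Z>lo),z))
print("max",np.percentile(Z[roi],99))
cv2.imwrite("pics/m5.png",np.hstack([cv2.imread(f"pics/w_{n}.png")[30:230,130:350] for n in("tray2","stack3")]))
```

```text
at [ 0.4539 -0.3521  0.0384] cmd [ 0.4537 -0.352   0.038 ]
gap 0.04392358360977701 29.999908804893494
lifted gap 0.04352790727144826 [-0.7 -0.1 -0.3]
place [0.639  0.2297 0.0174] [-0.  -0.6 -0.4]
t 35.375
board [ 6.39200e-01  2.30200e-01  7.20212e+01  4.39915e+01 -6.24000e-02]
[0.01633032 0.01738065 0.01862649]
trivet [  0.4518  -0.3539 118.563   65.8499  -0.5616]
tile [ 0.4546 -0.3528 91.6132 53.7777 -0.5075]
max 0.025806361115947748
```

View pics/m5.png

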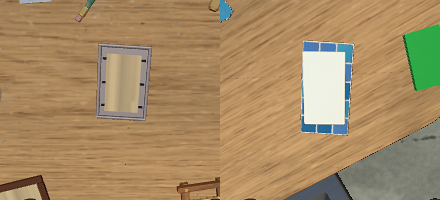

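The board lies flat and centred in the tray. Next, the tile.

Run:
```python
from h import *
pick_place((.4546,-.3528),FIX["frame"],-.503,.248,.025,.0184)
i=shot("frame2",.4407,.373,.2)
P=cloud(i);Z=P[...,2];red,H,S,V=masks(i);roi=np.zeros(Z.shape,bool);roi[50:190,190:330]=1
m=roi&(S<60)&(V>150)
print("tile",rect(i,m,.017));print(np.percentile(Z[m],[10,50,90]));print("frame",rect(i,roi&(Z>.004),.0085))
i=shot("stack4",.4520,-.354,-.56)
P=cloud(i);Z=P[...,2];roi=np.zeros(Z.shape,bool);roi[40:180,170:320]=1
print("trivet",rect(i,roi&(Z>.006),.012),np.percentile(Z[roi],99))
cv2.imwrite("pics/m6.png",np.hstack([cv2.imread(f"pics/w_{n}.png")[30:230,130:350] for n in("frame2","stack4")]))
```

```text
at [ 0.4548 -0.353   0.0254] cmd [ 0.4546 -0.3528  0.025 ]
gap 0.05377713651118988 29.996921718120575
lifted gap 0.0533261370720063 [ 0.  -0.  -0.8]
place [0.4407 0.373  0.0184] [ 0.3  0.4 -0.6]
t 52.5667
tile [ 0.4409  0.3735 91.3823 53.6135  0.2446]
[0.01625838 0.0173465  0.01840243]
frame [  0.4411   0.3732 122.0875  85.8946   0.2493]
trivet [  0.4521  -0.3534 118.4243  64.7966  -0.56  ] 0.014638616830382116
```

View pics/m6.png

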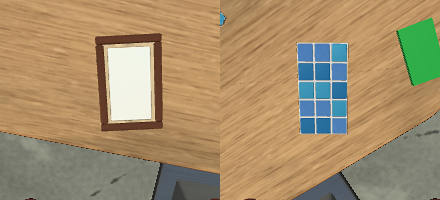

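The tile sits in the frame with an even joint all round. Next, the trivet.

Run:
```python
from h import *
pick_place((.4520,-.3536),FIX["rack"],-.561,.156,.0115,.0279)
i=shot("rack2",.4231,.1036,.1)
P=cloud(i);Z=P[...,2];red,H,S,V=masks(i);roi=np.zeros(Z.shape,bool);roi[45:190,190:320]=1
m=roi&(Z>.0245);print("trivet",rect(i,m,.028),np.percentile(Z[m],[10,50,90]));print("rack",rect(i,roi&(Z>.010),.022))
move_to([.40,0,.35],down(0));hold(.3)
t=get_image("top");cv2.imwrite("pics/top9.png",t["frame"])
a=i["frame"][30:230,130:350];b=cv2.resize(t["frame"][130:245,110:400],(505,200));cv2.imwrite("pics/m7.png",np.hstack([a,b]))
P0=cloud(np.load("top0.npz"));P=cloud(t)
for u,v in[(365,160),(138,164)]:print(P0[v,u].round(3),P[v,u].round(3))
print(state()["time"])
```

```text
at [ 0.4522 -0.3537  0.0119] cmd [ 0.452  -0.3536  0.0115]
gap 0.06575443915196456 29.99991238117218
lifted gap 0.06551140092539841 [ 0.1 -0.2 -1.3]
place [0.4231 0.1036 0.0279] [-0.5  0.4 -1.5]
t 68.8
trivet [4.232000e-01 1.044000e-01 1.185093e+02 6.513740e+01 1.557000e-01] [0.02694755 0.02811849 0.02933872]
rack [4.231000e-01 1.036000e-01 1.593103e+02 7.580140e+01 1.535000e-01]
[ 0.634 -0.398  0.117] [ 0.634 -0.4    0.111]
[0.626 0.418 0.038] [0.626 0.419 0.038]
70.5083
```

View pics/m7.png

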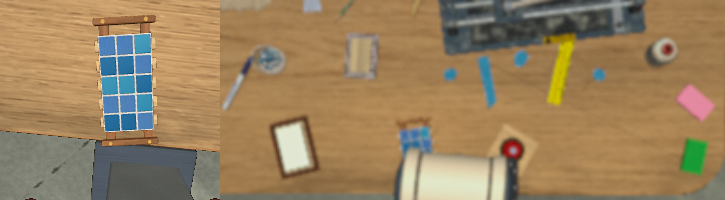

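The trivet is centred on the rack between its stops at (126,80), everything else is in its place, and the bottle and jar haven't moved.

```bash
python3 -c "
from bench import *
print(job_done())"
```

```text
the job is handed in; nothing more can be done
None
```

The job is done and handed in at about 70 s: all four pieces were moved in the order asked and checked in their places by camera, with the glue bottle and glass jar left where they stood.

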